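# Hold the airing pot's bayonet lid half way to its lock

### The arm

A 6-joint arm with a two-finger parallel gripper is mounted at the origin on the work surface. World frame = base frame: x ahead of the robot, y to its left, z up, the work surface at z = 0. Lengths are in m, angles in rad, forces in N, time in s.
With the tool pointing down it reaches from about 0.35 to 0.725 m from the base axis. Payload 6 kg.
Tool frame: the origin (TCP) lies on the centre line of the jaws, within the pads' length; the fingertips stand 19 mm ahead of it and the grasp point (between the pads) is the TCP; z points along the fingers, x is the direction in which the jaws open and shut, and the axes are right-handed (so a half turn about z gives the same grasp; the last joint's range is limited). The gripper opens to 85 mm and grips with 20 to 120 N. Pads are 22 mm wide; open, the fingers measure 114 mm over their backs; the gripper's body (76 mm by 85 mm) begins 54 mm behind the grasp point. The pads swing forward as they close: fully open they stand 13 mm farther back than shut.
Start: joints at [1.514, 0.04, 0.085, 0, -1.615, -0.334], TCP at [0.229, 0.555, 0.25] pointing down, gripper open.
Joint ranges: [-2.56, 2.56], [-1.29, 2.01], [-1.08, 1.49], [-3.29, 1.98], [-2.81, -0.18], [-2.99, 2.99]. Speed limits (rad/s): [2.57, 2.57, 3.01, 3.14, 3.14, 3.14].

### API

Orientations are given as a 3x3 rotation matrix whose columns are the frame's x, y, z axes.
In Python, from bench import sensors, optics, job, nets gives the robot as it stands.
- The arm moves only by the tool drive_tool, never from a script. Its argument "targets" is a list of rows, each a list of 5 numbers: the closure in counts, from 0 (fully open) to 255 (shut), then the shift along the tool's x, y, z in m, then the turn about the tool's z in degrees. A call has 1 to 12 rows; each row shifts and turns the commanded pose from where the row before left it, along the tool's axes as they then stand; what a row does not reach is not made up. A row lasts 1/12 s, in which the tool goes at most 41.7 mm and 7.16 degrees, less where a joint would pass 70% of its speed; a pose out of reach is approached as far as the arm can. A call is refused whole if a number of a shift passes 0.0417 or a number of a turn 7.16, either way. A call with a gripper value outside its range is refused whole. The fingers move at their own pace and stop on an object; the grip force is fixed at half the most. Time passes only in rows, so rows that do not move let the fingers close. It gives the time, the measured TCP pose, the force and the opening at its end, in the units of the state.
- sensors.get_state(): the state, without advancing time (a new reading comes with each control period).
- optics.get_image(name): name is "scene" or "side" or "wrist"; returns a dict with "img" (400x640x3 uint8, blue, green, red), "depth" (400x640 float32, m along the optical axis (not along the pixel's ray), 0 where there is no reading), "fovy" (degrees; the focal length in pixels is half the picture's height over the tangent of half this angle, whatever the lens; pixels are square), "cx", "cy" (the principal point, pixels), "k1" (the pictures are not rectified: a ray, as slopes to the right and down, at radius r is drawn at 1 + k1 r^2 times it, then the intrinsics apply), "rvec" (rotation vector, rad) and "tvec" (3), from world to camera coordinates, as OpenCV has them. Camera axes: x right, y down, z forward; pixel columns grow to the right and rows downward; lengths in m; the calibration is good to about 2 mm. A picture is of the moment at which its call begins.
- job.sign_off(): hands the job in, once; it reports no verdict.
Trained networks look in a picture, given as the dict that the camera call returned (one of the last four; its "shot" number tells which), for a name from the list of things; names that differ only in an ending like _2 or _b are one class to them, and where a whole thing is asked for, a point or a joint stands for the part that bears it (a point fixed in the world has none). Each returns a list of dicts, best first, with "p" (0 to 1); they miss things now and then, are a little off and sometimes report something else, mostly with a low value. They report only what shows in the picture. A call takes as long as a camera call. They do not tell look-alikes from the thing itself.
- nets.boxes_of(picture, query): "box" ([left, top, width, height] as shares, 0 to 1, of the picture: columns of its width, rows of its height, round what is visible of it).
- nets.mark_of(picture, query): "position" ([column, row] as shares, 0 to 1, of the picture: columns of its width, rows of its height: a listed point, or the origin of a listed thing).
The state is a dict: "time": time; "qpos": joint angles; "dq": joint speeds; "joint_efforts": joint torques, N m; "eef_pos": TCP position; "eef_rot": TCP orientation; "ft_force": force on the tool from outside, world axes, zero at the start; "ft_torque": the same for the moment, N m; "opening": finger opening in m.
Only numpy, scipy, OpenCV 4.12 (cv2) and the standard library are available. Lean on these libraries where they do the work, as an engineer would, in place of code of your own. Each camera call takes 0.05 s, during which the arm holds its last target.

### The job

Lift the grey lid with the fin handle up and off its hook, lower it fully home into the mouth of the airing pot with its two lugs going down through the two gaps, and turn it clockwise (seen from above) to the half-way airing position, where the fin lines up with the single raised marks, without ever turning it on to the lock click at the double marks. A spring turns the lid back, so finish while still gripping and holding it there; leave the baby things lying around where they are.

Things in the scene. Friction and masses are not known exactly. Their poses are not given: they have to be found in the camera images.
- lid: Grey plastic bayonet lid, 100 g. Origin: centre of the plug's underside, z up. Plug radius 27 mm, z 0 to 14; two lugs on it towards +x and -x, 12 wide, reaching radius 33, z 0 to 6; flange radius 44, z 14 to 20; upright fin handle z 20 to 82, 48 long along x, 12 thick along y. Half a turn of the lid gives the same lid. Hangs from the hook by the window in its fin.
- lid_grip (a point): Middle of the fin's solid upper part, the place to grip across its 12 mm (lid z 65 mm; solid from z 48 to 82). Below it a window through the fin along the lid's y, 30 mm wide, z 20 to 48, through which the hook passes. Axes as the lid's.
- hook_stand: Fixed wooden stand, base board 130 x 90 x 12 mm; origin on the work surface under the place where the lid hangs, z up. Its steel hook is a level bar along x, 10 mm wide, 8 thick, top at z 160, from the post (near face x = +59 mm, post top z 160) to the free end at x = -36. The window's top rests on the bar, fin across it: lid origin at z 112.
- hook_tip (a point): Top of the lip at the hook's free end, 6 mm above the bar (lip x -36 to -32 mm, top z 166 in the stand's frame). To take the lid off: raise it 8 to 18 mm (it has 20 mm of room), then draw it along the stand's -x until its axis is 85 mm or more from the stand's origin: only then is the flange clear to go up past the hook's end. Axes as the stand's.
- pot: White plastic airing pot, screwed down, 85 mm high, radius 45 (foot 60, collar ledge 56 at z 66 to 72). Origin: centre of its underside, z up. The mouth's lip, z 78.5 to 85, has two gaps 18 mm wide on the pot's +x and -x; the lid goes in with its own x along the pot's x, either way round. Under the lip the cavity's radius is 36.
- pot_mouth (a point): Centre of the pot's mouth, level with the rim, pot z 85 mm; lip inner radius 29. Fully home the lid's flange rests on the rim: lid origin 14 mm below this point, fin top 68 mm above it, lugs 1.5 mm below the lip. It then turns only clockwise seen from above (stops block the other way).
- half_mark (a point): Top of one of the two single raised marks on the collar ledge (the other is opposite), 51 mm from the axis: the half-way position, 0.65 rad (37 degrees) clockwise from the gaps. The fin's long side must point at it. Pairs of marks at 1.3 rad show the lock: sprung balls begin to resist at about 1.1 rad and click at 1.3.
- vent_ring (a joint): Turning ring inside the pot, pushed round by the lid's lugs against a return spring (about 0.025 N m at 0, 0.08 N m half way). 0 at rest, grows (rad) as the lid is turned clockwise; it reads about 0.1 less than the lid's angle from the gaps because of play; end of travel 1.5.
- egg_cup: Bystander: small white ceramic egg cup, 62 mm high, 48 mm wide; origin centre of its foot.
- bead_ring: Bystander: maple bead teething ring lying flat, 78 mm across, 18 mm high; origin under its centre.
- pacifier_case: Bystander: white plastic pacifier case, 60 x 75 x 36 mm; origin under its centre.
- giraffe_teether: Bystander: flat teal silicone giraffe teether lying down, about 60 x 125 x 14 mm; origin under its trunk.
There are look-alikes about, which are no part of the job. What is shaped like the lid but yellow is not meant.

How it is judged:
On the way, in this order (a step that is already met when the one before it is completed fails the run):
1. the lid is off the hook and held by the fingers (horizontal distance between lid and hook_stand above 0.05 m and height (world z) of lid above 0.09 m and contact force between the fingers and lid above 1 N and contact force between hook_stand and lid below 0.05 N), for 0.1 s.
2. the lid is fully home in the pot's mouth (horizontal distance between lid and pot below 0.006 m and z of lid in the frame of pot between 0.066 and 0.0755 m and angle between lid's own z axis and vertical below 0.12 rad), for 0.1 s.
At the end, for the whole second after the job is handed in: The lid is home in the pot (centred within 6 mm, underside 66 to 75.5 mm above the pot's underside, tilted under 0.12 rad), turned 0.47 to 0.83 rad clockwise from the gaps with the sprung ring driven round past 0.3 rad, still, and the fingers still grip it with more than 1 N (all of step 2 and angle between the x axis of lid and the x axis of pot, either way round between 0.47 and 0.83 rad and value of joint vent_ring above 0.3 rad and contact force between the fingers and lid above 1 N and linear speed of lid below 0.03 m/s and angular speed of lid below 0.5 rad/s); the arm keeps its last pose, push and grip.
It fails at once if the lid is turned on into the lock click (more than 1.2 rad) (horizontal distance between lid and pot below 0.015 m and z of lid in the frame of pot below 0.076 m and value of joint vent_ring above 0.3 rad and angle between the x axis of lid and the x axis of pot, either way round above 1.2 rad).
It fails at once if the egg cup is disturbed (moved more than 30 mm) (distance of egg_cup from where it was at the start of the episode above 0.03 m).
It fails at once if the bead ring is disturbed (moved more than 30 mm) (distance of bead_ring from where it was at the start of the episode above 0.03 m).
It fails at once if the pacifier case is disturbed (moved more than 30 mm) (distance of pacifier_case from where it was at the start of the episode above 0.03 m).
It fails at once if the giraffe teether is disturbed (moved more than 30 mm) (distance of giraffe_teether from where it was at the start of the episode above 0.03 m).
It also fails if it takes over 45 s, if anything falls off the work surface, if the arm or the gripper's body presses on something with over 40 N, if the wrist force passes 120 N, or if a joint passes its speed limit or range.

## Working session

There is one attempt and no reset: what is moved stays moved. The work goes in short steps, Python scripts to look and compute and a tool call to move; the robot and the scene stay as the last step left them, time stands still between calls to the robot, and variables do not carry over. Pictures are saved under pics/ and viewed, and the job is handed in when it is done.

Besides the shell and the picture viewer there is one more tool, called after ">>>" as name([rows], argument=value, ...), one row to a line, values as JSON. drive_tool: Moves the arm, as the interface text tells. Its arguments: {"type":"object","properties":{"targets":{"type":"array"}},"required":["targets"]}

```bash
ls; mkdir -p pics; cat > h.py <<'E'
import numpy as np, cv2
from bench import sensors, optics, job, nets
def cam(d):
    h,w=d['img'].shape[:2]
    f=h/2/np.tan(np.radians(d['fovy'])/2)
    R=cv2.Rodrigues(np.array(d['rvec'],float))[0]; t=np.array(d['tvec'],float).ravel()
    return f,R,t
def ray(d,u,v):
    f,R,t=cam(d)
    K=np.array([[f,0,d['cx']],[0,f,d['cy']],[0,0,1]])
    p=cv2.undistortPoints(np.array([[[u,v]]],float),K,np.array([d['k1'],0,0,0,0.]))[0,0]
    r=R.T@np.array([p[0],p[1],1]); return -R.T@t, r
def at_z(d,u,v,z):
    o,r=ray(d,u,v); return o+r*(z-o[2])/r[2]
def at_depth(d,u,v):
    o,r=ray(d,u,v); z=d['depth'][int(round(v)),int(round(u))]; return o+r*z
def proj(d,P):
    f,R,t=cam(d)
    K=np.array([[f,0,d['cx']],[0,f,d['cy']],[0,0,1]])
    return cv2.projectPoints(np.array(P,float).reshape(-1,1,3),R,t,K,np.array([d['k1'],0,0,0,0.]))[0].reshape(-1,2)
def save(d,n): cv2.imwrite(f'pics/{n}.png',d['img'])
E
python3 - <<'E'
from h import *
for n in ['scene','side','wrist']:
    d=optics.get_image(n); save(d,n+'0'); o,_=ray(d,320,200); print(n,d['fovy'],d['k1'],o)
    for q in ['lid','lid_grip','hook_stand','hook_tip','pot','pot_mouth','half_mark','egg_cup','bead_ring','pacifier_case','giraffe_teether']:
        for r in nets.mark_of(d,q)[:3]:
            u,v=r['position'][0]*640,r['position'][1]*400
            print(q,round(r['p'],2),round(u),round(v),at_depth(d,min(u,639),min(v,399)).round(3))
s=sensors.get_state();print(s)
E
```

```text
pics
scene 53.85543665887035 -0.03781759515784962 [0.92843762 0.46412287 0.96683503]
lid 0.95 248 149 [ 0.558 -0.361  0.021]
lid 0.84 327 168 [ 0.411 -0.136  0.019]
lid 0.78 229 209 [ 0.732 -0.196  0.027]
lid_grip 0.91 328 152 [ 0.394 -0.15   0.07 ]
lid_grip 0.86 270 139 [ 0.551 -0.214  0.179]
lid_grip 0.77 243 137 [ 0.561 -0.371  0.071]
hook_stand 0.68 279 180 [ 0.55  -0.2    0.012]
hook_stand 0.34 356 193 [ 0.41  -0.006  0.022]
hook_tip 0.56 282 134 [ 0.426 -0.35   0.014]
hook_tip 0.49 279 180 [ 0.551 -0.199  0.01 ]
pot 0.83 341 272 [0.634 0.178 0.086]
pot 0.18 266 271 [0.762 0.036 0.036]
pot_mouth 0.98 343 254 [0.588 0.134 0.06 ]
half_mark 0.93 323 263 [0.648 0.126 0.073]
egg_cup 0.81 357 191 [0.417 0.003 0.048]
bead_ring 0.51 340 271 [0.634 0.177 0.087]
pacifier_case 0.83 267 271 [0.762 0.038 0.034]
giraffe_teether 0.81 464 284 [0.39  0.387 0.016]
side 52.77119051756142 -0.06363057373942846 [0.44974546 0.94614253 0.86406245]
lid 0.92 326 155 [ 0.532 -0.186  0.135]
lid 0.6 363 197 [ 0.404 -0.114  0.018]
lid 0.59 276 182 [ 0.708 -0.175  0.02 ]
lid_grip 0.91 274 168 [ 0.716 -0.202  
[... 799 characters left out ...]
    -1.61550349e+00, -3.33713099e-01]), 'dq': array([ 9.99902273e-04, -2.52290720e-05,  3.50164551e-04,  3.40514041e-04,
        9.87715580e-04, -2.28377298e-04]), 'joint_efforts': array([-6.98779172e-05, -3.67924654e+01,  3.47446561e+01,  6.93331048e+00,
       -8.23637565e-04, -6.13062156e-06]), 'eef_pos': array([0.2285238 , 0.55475229, 0.25027766]), 'eef_rot': array([[-3.80920825e-01, -9.24607660e-01,  9.04330968e-06],
       [-9.24607657e-01,  3.80920823e-01, -8.35839140e-05],
       [ 7.38375422e-05, -4.02003668e-05, -9.99999996e-01]]), 'ft_force': array([-0.27846928,  0.08885197, -0.54826472]), 'ft_torque': array([-0.01783459,  0.01184068,  0.01225517]), 'opening': 0.08556405748139831}
```

View pics/scene0.png

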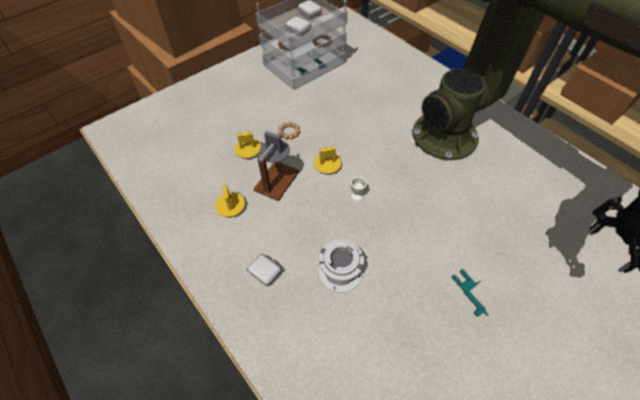

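View pics/side0.png

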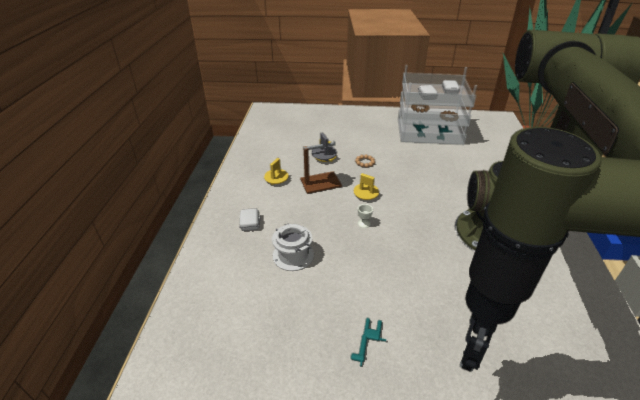

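```bash
python3 - <<'E'
from h import *
import pickle
o={}
for n in ['scene','side']:
    d=optics.get_image(n); o[n]=d
pickle.dump(o,open('a.pkl','wb'))
s=o['scene']['img'];a=s[115:205,215:315];b=s[225:305,300:385]
c=o['side']['img'];e=c[125:200,290:370];f=c[215:275,260:330]
def r(x):return cv2.resize(x,(400,300),interpolation=cv2.INTER_CUBIC)
cv2.imwrite('pics/crop1.png',np.vstack([np.hstack([r(a[:75]),r(e)]),np.hstack([r(b[:64]),r(f)])]))
E
```

```text
(no output)
```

View pics/crop1.png

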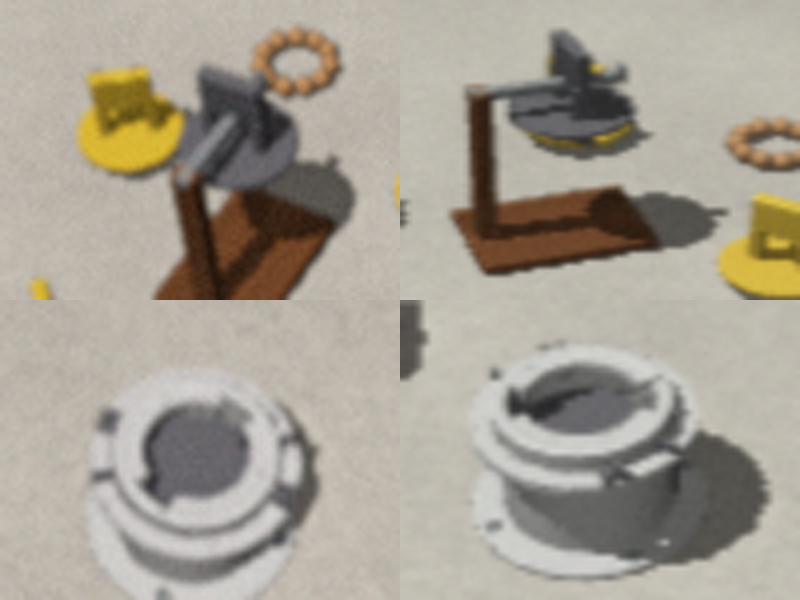

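```bash
cat >> h.py <<'E'
def cloud(d,st=1):
    f,R,t=cam(d); K=np.array([[f,0,d['cx']],[0,f,d['cy']],[0,0,1]])
    v,u=np.mgrid[0:400:st,0:640:st]; p=cv2.undistortPoints(np.stack([u.ravel(),v.ravel()],1).astype(float)[:,None],K,np.array([d['k1'],0,0,0,0.]))[:,0]
    z=d['depth'][v.ravel(),u.ravel()]; P=np.c_[p*z[:,None],z]; P=(P-t)@R
    return P,d['img'][v.ravel(),u.ravel()].astype(int),np.stack([u.ravel(),v.ravel()],1),z>0
E
python3 - <<'E'
from h import *
import pickle
o=pickle.load(open('a.pkl','rb'))
for n in o:
    P,c,uv,ok=cloud(o[n])
    m=ok&(abs(P[:,0]-.55)<.12)&(abs(P[:,1]+.22)<.12)
    brown=m&(c[:,2]>c[:,0]*1.5)&(c[:,0]<60)
    q=brown&(P[:,2]<.025)&(P[:,2]>0)
    print(n,q.sum(), cv2.minAreaRect(P[q][:,:2].astype(np.float32)), np.median(P[q][:,2]))
    q=brown&(P[:,2]>.05); print(' post',P[q].min(0),P[q].max(0),P[q&(P[:,2]>.14)].mean(0))
    grey=m&(abs(c[:,2]-c[:,0])<22)
    for lo,hi in [(.15,.17),(.172,.2)]:
        q=grey&(P[:,2]>lo)&(P[:,2]<hi)
        X=P[q][:,:2].astype(np.float32); print(lo,q.sum(),X.mean(0),X.min(0),X.max(0),P[q][:,2].max(),cv2.minAreaRect(X))
E
```

```text
scene 865 ((0.5475755333900452, -0.2100869119167328), (0.15655136108398438, 0.2539884150028229), 30.043298721313477) 0.012965340138124372
 post [ 0.59401953 -0.19389601  0.05097841] [ 0.6126232  -0.17656109  0.16149428] [ 0.6042345  -0.1819926   0.15020731]
0.15 160 [ 0.563616   -0.20310609] [ 0.50927997 -0.23330817] [ 0.6101619  -0.18004915] 0.169843610072031 ((0.5602601766586304, -0.20995651185512543), (0.10589098930358887, 0.045569926500320435), 10.41076946258545)
0.172 142 [ 0.54678214 -0.21066596] [ 0.5307497  -0.23545074] [ 0.55994445 -0.18912555] 0.19778993486670107 ((0.5457116365432739, -0.21241137385368347), (0.013953153975307941, 0.04909420758485794), 24.781902313232422)
side 547 ((0.5636234879493713, -0.24370905756950378), (0.13538363575935364, 0.1918373703956604), 14.32951831817627) 0.011200844848293779
 post [ 0.50320314 -0.19485965  0.05154639] [ 0.60773776 -0.17312591  0.17948295] [ 0.59623005 -0.17940597  0.15097331]
0.15 129 [ 0.5512337  -0.20287295] [ 0.50526035 -0.23324005] [ 0.6066342  -0.17597185] 0.1699722209587873 ((0.5558411478996277, -0.2061629295349121), (0.1052042618393898, 0.048527736216783524), 8.98131275177002)
0.172 67 [ 0.5404021  -0.20477931] [ 0.5269541  -0.23390865] [ 0.5531615  -0.18485135] 0.19716602475618497 ((0.5414741039276123, -0.21009133756160736), (0.013845868408679962, 0.05020587146282196), 27.33305549621582)
```

```bash
python3 - <<'E'
from h import *
import pickle
from scipy.optimize import least_squares
o=pickle.load(open('a.pkl','rb'))
for n in o:
    d=o[n]
    P,c,uv,ok=cloud(d)
    m=ok&(abs(P[:,0]-.605)<.08)&(abs(P[:,1]-.14)<.08)
    for lo,hi,lab in [(.08,.09,'rim'),(.066,.077,'ledge')]:
        q=m&(P[:,2]>lo)&(P[:,2]<hi); X=P[q][:,:2].astype(np.float32)
        print(n,lab,q.sum(),np.median(P[q][:,2]),cv2.minEnclosingCircle(X))
    C=np.array(cv2.minEnclosingCircle(P[m&(P[:,2]>.08)&(P[:,2]<.09)][:,:2].astype(np.float32))[0])
    # polar unwrap at z=.085
    a=np.radians(np.arange(0,360,1)); 
    rr=np.linspace(.02,.06,60)
    z=np.where(rr<.045,.085,.072)
    G=np.stack([C[0]+rr[:,None]*np.cos(a),C[1]+rr[:,None]*np.sin(a),np.repeat(z[:,None],360,1)],-1)
    pp=proj(d,G.reshape(-1,3)).reshape(60,360,2).astype(np.float32)
    im=cv2.remap(d['img'],pp[...,0],pp[...,1],cv2.INTER_LINEAR)
    cv2.imwrite(f'pics/pol_{n}.png',cv2.resize(im,(720,240)))
# look at nets
E
python3 -c "
import cv2,numpy as np
cv2.imwrite('pics/pol.png',np.vstack([cv2.imread('pics/pol_scene.png'),cv2.imread('pics/pol_side.png')]))"
```

```text
scene rim 523 0.08497936999368774 ((0.6031781435012817, 0.1410859227180481), 0.052290089428424835)
scene ledge 498 0.07224517168579711 ((0.6049904823303223, 0.14655980467796326), 0.057357799261808395)
side rim 351 0.0836462593563894 ((0.6000074148178101, 0.1461576372385025), 0.04989616200327873)
side ledge 354 0.07102872150798789 ((0.6024294495582581, 0.14961369335651398), 0.057151634246110916)
```

View pics/pol.png

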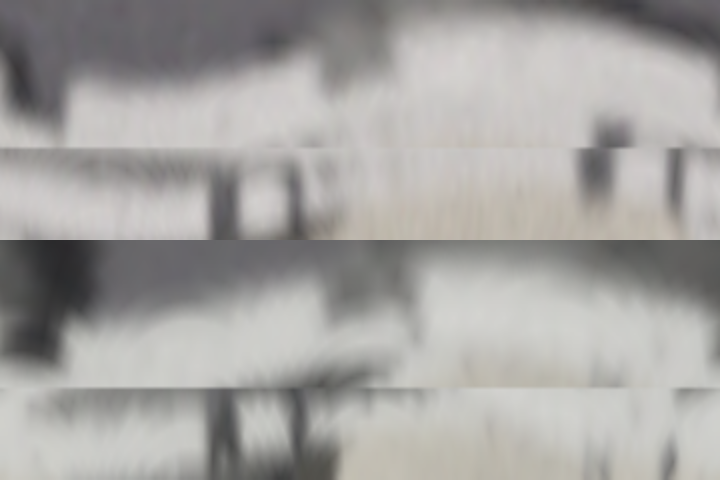

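```bash
python3 - <<'E'
from h import *
import pickle
o=pickle.load(open('a.pkl','rb'))
ims=[]
for n,C in [('scene',(.605,.1466)),('side',(.6024,.1493))]:
    d=o[n]
    P,c,uv,ok=cloud(d)
    m=ok&(np.hypot(P[:,0]-C[0],P[:,1]-C[1])<.048)&(P[:,2]>.0825)&(P[:,2]<.088)
    X=P[m][:,:2]; H=cv2.convexHull(X.astype(np.float32))[:,0]; print(n,cv2.minEnclosingCircle(X.astype(np.float32)),cv2.fitEllipse(H))
    C=np.array(cv2.fitEllipse(H)[0])
    a=np.radians(np.arange(0,360,1)); rr=np.linspace(.02,.06,60); z=np.where(rr<.046,.085,.072)
    G=np.stack([C[0]+rr[:,None]*np.cos(a),C[1]+rr[:,None]*np.sin(a),np.repeat(z[:,None],360,1)],-1)
    pp=proj(d,G.reshape(-1,3)).reshape(60,360,2).astype(np.float32)
    im=cv2.resize(cv2.remap(d['img'],pp[...,0],pp[...,1],cv2.INTER_LINEAR),(720,240))
    for k in range(0,720,60): cv2.line(im,(k,0),(k,8),(0,0,255),1)
    ims.append(im)
cv2.imwrite('pics/pol2.png',np.vstack(ims))
E
```

```text
scene ((0.6054856777191162, 0.14727236330509186), 0.04563916474580765) ((0.6052494049072266, 0.14712543785572052), (0.08834528923034668, 0.09041393548250198), 135.93533325195312)
side ((0.602194607257843, 0.14941588044166565), 0.04640914499759674) ((0.6029328107833862, 0.1491197943687439), (0.0871787890791893, 0.09070263057947159), 171.95509338378906)
```

View pics/pol2.png

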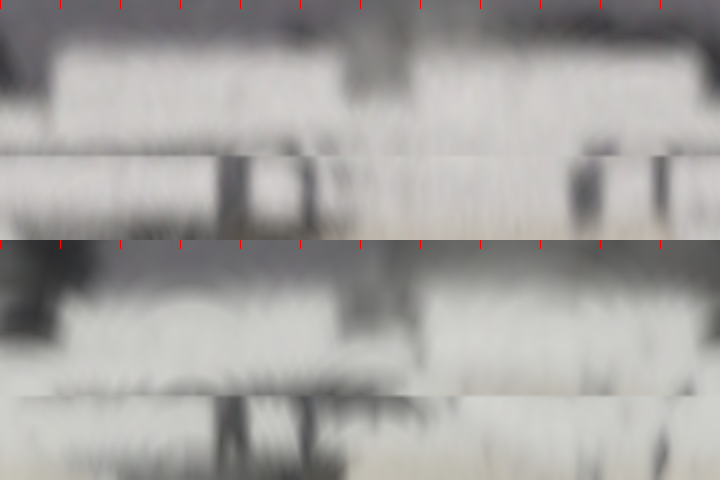

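Candidates for the lid in the scene picture are the grey one on the hook at (270,139) and yellow look-alikes at (248,149), (328,160) and (230,204). I chose the grey one, and the crop confirms it hangs on the hook. Next I move above it.

>>> drive_tool([
  [0,0.015,-0.015,0,0],
  [0,0.028,-0.028,0,0],
  [0,0.028,-0.028,0,0],
  [0,0.028,-0.028,0,0],
  [0,0.028,-0.028,0,0],
  [0,0.028,-0.028,0,0],
  [0,0.028,-0.028,0,0],
  [0,0.028,-0.028,0,0],
  [0,0.028,-0.028,0,0],
  [0,0.028,-0.028,0,0],
  [0,0.028,-0.028,0,0],
  [0,0.028,-0.028,0,0],
])

```text
time: 2.9
eef_pos: [0.4043, 0.1312, 0.2508]
eef_rot: [[-0.38, -0.925, 0.001], [-0.925, 0.38, 0.001], [-0.001, -0.001, -1.0]]
ft_force: [1.3, 0.7, -0.7]
opening: 0.0853
```

>>> drive_tool([
  [0,0.028,-0.028,0,0],
  [0,0.028,-0.028,0,0],
  [0,0.028,-0.028,0,0],
  [0,0.028,-0.028,0,0],
  [0,0.028,-0.028,0,0],
  [0,0.028,-0.028,0,0],
  [0,0.028,-0.028,0,0],
  [0,0.02,-0.02,0,0],
  [0,0,0,0,6.8],
  [0,0,0,0,6.8],
  [0,0,0,0,6.8],
  [0,0,0,0,6.8],
])

```text
time: 3.9
eef_pos: [0.5216, -0.1493, 0.2502]
eef_rot: [[-0.766, -0.643, -0.0], [-0.643, 0.766, -0.0], [0.0, 0.0, -1.0]]
ft_force: [-0.8, -0.3, 0.3]
opening: 0.0855
```

>>> drive_tool([
  [100,0,0,0,6.8],
  [100,0,0,0,6.8],
  [100,0,0,0,0],
  [100,0,0,0,0],
])

```text
time: 4.23
eef_pos: [0.5216, -0.149, 0.2504]
eef_rot: [[-0.891, -0.454, 0.0], [-0.454, 0.891, -0.0], [-0.0, -0.0, -1.0]]
ft_force: [0.8, -0.7, -0.6]
opening: 0.0523
```

```bash
python3 - <<'E'
from h import *
import pickle
d=optics.get_image('wrist');s=sensors.get_state();save(d,'w1');pickle.dump((d,s),open('w1.pkl','wb'))
print(s['time'],s['eef_pos'],s['eef_rot'].round(3).tolist(),s['opening'],s['qpos'].round(2))
for q in ['lid_grip','hook_tip']:
    for r in nets.mark_of(d,q)[:2]: print(q,r['p'],np.array(r['position'])*[640,400])
E
```

```text
4.2833 [ 0.52154887 -0.14893961  0.25037416] [[-0.891, -0.454, 0.0], [-0.454, 0.891, -0.0], [-0.0, -0.0, -1.0]] 0.051652821374501584 [ 0.09 -0.11 -0.06  0.   -1.62  0.38]
lid_grip 0.78 [428.992 229.2  ]
lid_grip 0.56 [342.08 119.72]
hook_tip 0.9 [390.976 123.2  ]
```

View pics/w1.png

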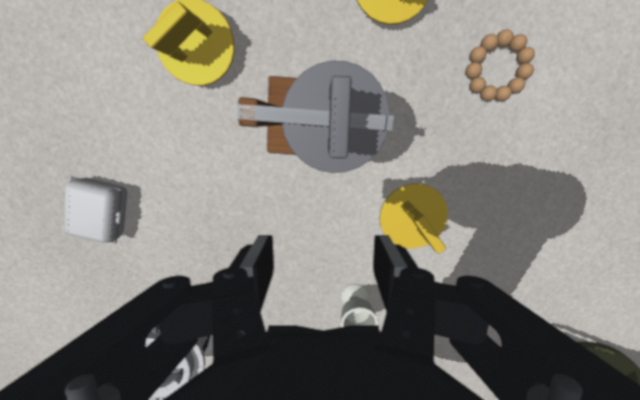

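```bash
python3 - <<'E'
from h import *
import pickle
d,s=pickle.load(open('w1.pkl','rb'))
R=s['eef_rot'];p=s['eef_pos']
P,c,uv,ok=cloud(d)
L=(P-p)@R
near=ok&(np.hypot(P[:,0]-.545,P[:,1]+.21)<.06)
q=near&(P[:,2]>.186)&(P[:,2]<.2)
X=P[q][:,:2].astype(np.float32);print('fin top',q.sum(),np.median(P[q][:,2]),cv2.minAreaRect(X),'tool',cv2.minAreaRect(L[q][:,:2].astype(np.float32)))
q=near&(P[:,2]>.15)&(P[:,2]<.175);print('bar',cv2.minAreaRect(L[q][:,:2].astype(np.float32)),np.median(P[q][:,2]),P[q][:,2].max())
q=near&(P[:,2]>.12)&(P[:,2]<.145);print('flange',cv2.minEnclosingCircle(P[q][:,:2].astype(np.float32)))
q=near&(P[:,2]>.12)&(P[:,2]<.14);print(np.median(P[q][:,2]))
for a,b in [((249,113),(388,122)),((340,79),(340,155))]:
    A=at_z(d,*a,.16);B=at_z(d,*b,.16);print(A,B,np.degrees(np.arctan2(*(B-A)[[1,0]])))
E
```

```text
fin top 1640 0.19336863818704506 ((0.5419853925704956, -0.21438363194465637), (0.012063978239893913, 0.04785395413637161), 25.61374282836914) tool ((0.011530004441738129, -0.06757696717977524), (0.012063988484442234, 0.047853969037532806), 1.4098211526870728)
bar ((-0.0010922178626060486, -0.07006782293319702), (0.10127095878124237, 0.04528000205755234), 17.71535873413086) 0.15959529186158342 0.17476068090258787
flange ((0.5493317246437073, -0.21169941127300262), 0.0516175702214241)
0.1315235170856877
[ 0.59945412 -0.18955078  0.16      ] [ 0.5090487 -0.2287602  0.16     ] -156.55331017078885
[ 0.55273506 -0.2384318   0.16      ] [ 0.52852302 -0.19266791  0.16      ] 117.88171811566404
```

The wrist view shows the grey lid at (340,117), with its fin top at world (0.542,-0.214), z 0.193, agreeing with the other two cameras. I align over it now.

>>> drive_tool([
  [175,0.0038,-0.0225,0,1.4],
  [175,0.0038,-0.0225,0,0],
  [175,0.0038,-0.0225,0,0],
  [175,0,0,0,0],
  [175,0,0,0,0],
  [175,0,0,0,0],
])

```text
time: 4.88
eef_pos: [0.5407, -0.2145, 0.2502]
eef_rot: [[-0.903, -0.43, -0.0], [-0.43, 0.903, 0.0], [0.0, 0.0, -1.0]]
ft_force: [-0.6, 0.1, 0.8]
opening: 0.0268
```

```bash
python3 - <<'E'
from h import *
import pickle
d=optics.get_image('wrist');s=sensors.get_state();save(d,'w2')
R=s['eef_rot'];p=s['eef_pos']
print(s['time'],p,s['opening'])
P,c,uv,ok=cloud(d)
L=(P-p)@R
near=ok&(np.hypot(P[:,0]-.542,P[:,1]+.214)<.035)
q=near&(P[:,2]>.186)&(P[:,2]<.2)
print('fin top',q.sum(),cv2.minAreaRect(L[q][:,:2].astype(np.float32)))
E
```

```text
4.9333 [ 0.54071396 -0.2142739   0.25042091] 0.026391133005900763
fin top 1258 ((-0.0011371090076863766, -0.0012920387089252472), (0.04728648066520691, 0.011744178831577301), 89.83557891845703)
```

View pics/w2.png

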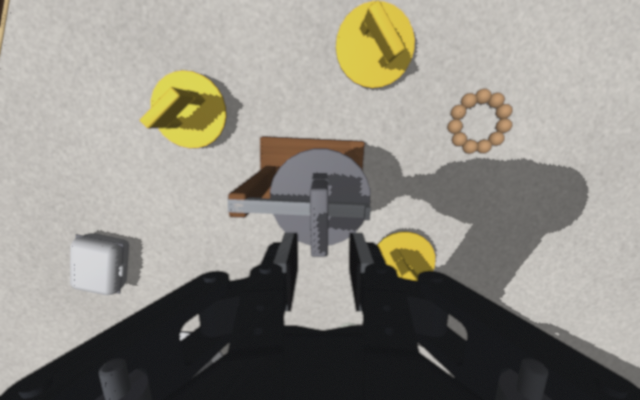

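>>> drive_tool([
  [175,-0.001,-0.001,0.02,0],
  [175,0,0,0.02,0],
  [175,0,0,0.015,0],
  [175,0,0,0.008,0],
  [175,0,0,0,0],
  [255,0,0,0,0],
  [255,0,0,0,0],
  [255,0,0,0,0],
  [255,0,0,0,0],
  [255,0,0,0,0],
  [255,0,0,0,0],
])

```text
time: 5.85
eef_pos: [0.5426, -0.2151, 0.1885]
eef_rot: [[-0.903, -0.429, 0.002], [-0.429, 0.903, -0.0], [-0.002, -0.001, -1.0]]
ft_force: [-1.0, 1.8, 3.5]
opening: 0.011
```

>>> drive_tool([
  [255,0,0,-0.006,0],
  [255,0,0,-0.007,0],
  [255,0,0,0,0],
  [255,0,0,0,0],
])

```text
time: 6.18
eef_pos: [0.5423, -0.2152, 0.2008]
eef_rot: [[-0.903, -0.429, 0.001], [-0.429, 0.903, -0.0], [-0.001, -0.0, -1.0]]
ft_force: [0.2, -0.3, -1.4]
opening: 0.0106
```

```bash
python3 - <<'E'
from h import *
d=optics.get_image('side');e=optics.get_image('scene');w=optics.get_image('wrist');s=sensors.get_state();print(s['eef_pos'],s['ft_force'],s['ft_torque'],s['opening'])
r=lambda x,a:cv2.resize(x[a[1]:a[1]+75,a[0]:a[0]+100],(400,300),interpolation=cv2.INTER_CUBIC)
cv2.imwrite('pics/c2.png',np.hstack([r(d['img'],(280,115)),r(e['img'],(225,100))])); save(w,'w3')
E
```

```text
[ 0.54195518 -0.21508474  0.19983632] [ 0.74459124  0.10236063 -0.99897809] [-0.03155505 -0.01655407 -0.01873636] 0.010620745852818726
```

View pics/c2.png

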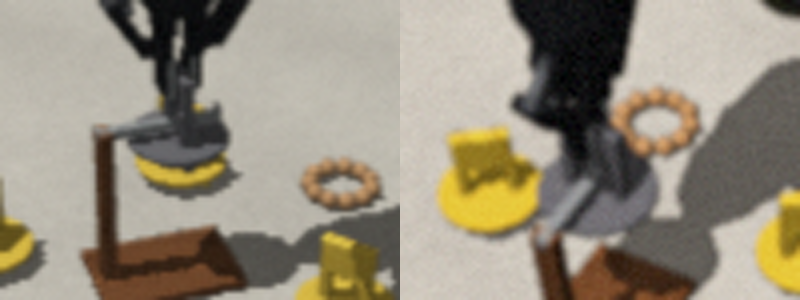

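View pics/w3.png

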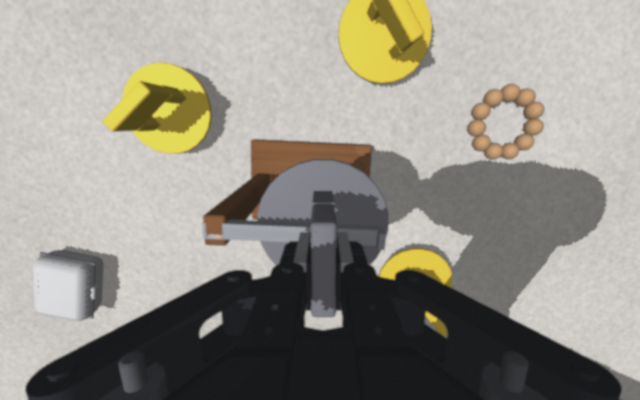

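>>> drive_tool([
  [255,0.01,0.0003,0,0],
  [255,0.016,0.0004,0,0],
  [255,0.016,0.0004,0,0],
  [255,0.016,0.0004,0,0],
  [255,0.016,0.0004,0,0],
  [255,0.016,0.0004,0,0],
  [255,0.014,0.0003,0,0],
  [255,0,0,0,0],
  [255,0,0,0,0],
])

```text
time: 7.08
eef_pos: [0.4464, -0.2578, 0.2006]
eef_rot: [[-0.904, -0.428, 0.001], [-0.428, 0.904, -0.0], [-0.001, -0.0, -1.0]]
ft_force: [0.5, 0.3, -1.0]
opening: 0.0115
```

```bash
python3 - <<'E'
from h import *
d=optics.get_image('side');e=optics.get_image('scene');s=sensors.get_state();print(s['time'],s['eef_pos'],s['ft_force'],s['ft_torque'],s['opening'])
r=lambda x,a:cv2.resize(x[a[1]:a[1]+75,a[0]:a[0]+100],(400,300),interpolation=cv2.INTER_CUBIC)
cv2.imwrite('pics/c3.png',np.hstack([r(d['img'],(280,105)),r(e['img'],(235,85))]))
E
```

```text
7.1833 [ 0.44710024 -0.25734159  0.20025993] [ 0.53548723 -0.58807076 -1.25243767] [ 0.00352963  0.02523496 -0.03998059] 0.0107998635549189
```

View pics/c3.png

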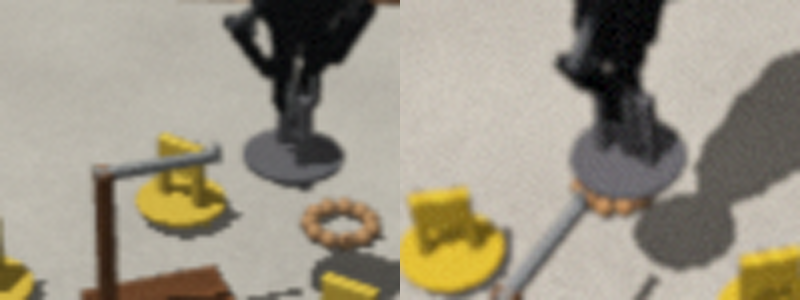

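>>> drive_tool([
  [255,0,0,-0.02,0],
  [255,0,0,-0.03,0],
  [255,0,0,-0.03,0],
  [255,-0.012,0.011,-0.01,0],
  [255,-0.024,0.023,0,0],
  [255,-0.024,0.023,0,0],
  [255,-0.024,0.023,0,0],
  [255,-0.024,0.023,0,0],
  [255,-0.024,0.023,0,0],
  [255,-0.024,0.023,0,0],
  [255,-0.024,0.023,0,0],
  [255,-0.024,0.023,0,0],
])

```text
time: 8.18
eef_pos: [0.5483, 0.0085, 0.2901]
eef_rot: [[-0.903, -0.43, -0.0], [-0.43, 0.903, -0.0], [0.0, -0.0, -1.0]]
ft_force: [0.5, -1.0, -0.9]
opening: 0.0107
```

>>> drive_tool([
  [255,-0.024,0.023,0,0],
  [255,-0.024,0.023,0,0],
  [255,-0.024,0.023,0,0],
  [255,-0.024,0.023,0,0],
  [255,-0.022,0.02,0,0],
  [255,0,0,0,-6.7],
  [255,0,0,0,-6.7],
  [255,0,0,0,-6.7],
  [255,0,0,0,-6.7],
  [255,0,0,0,-6.7],
  [255,0,0,0,-6.7],
  [255,0,0,0,-6.7],
])

```text
time: 9.18
eef_pos: [0.6064, 0.1588, 0.2896]
eef_rot: [[-0.298, -0.955, -0.001], [-0.955, 0.298, -0.001], [0.001, 0.001, -1.0]]
ft_force: [0.1, -0.0, -1.7]
opening: 0.0107
```

>>> drive_tool([
  [255,0,0,0,-6.7],
  [255,0,0,0,-6.7],
  [255,0,0,0,-6.7],
  [255,0,0,0,-6.7],
  [255,0,0,0,0],
  [255,0,0,0,0],
])

```text
time: 9.68
eef_pos: [0.6063, 0.1586, 0.2897]
eef_rot: [[0.155, -0.988, -0.001], [-0.988, -0.155, -0.0], [0.0, 0.001, -1.0]]
ft_force: [-0.1, 0.1, -1.8]
opening: 0.0109
```

```bash
python3 - <<'E'
from h import *
import pickle
o={n:optics.get_image(n) for n in ['side','scene','wrist']};s=sensors.get_state();print(s['time'],s['eef_pos'],s['ft_force'],s['ft_torque'],s['opening'],s['qpos'].round(2));print(s['eef_rot'].round(3).tolist())
pickle.dump((o,s),open('p1.pkl','wb'));save(o['wrist'],'w4')
d,e=o['side'],o['scene']
r=lambda x,a:cv2.resize(x[a[1]:a[1]+120,a[0]:a[0]+120],(400,400),interpolation=cv2.INTER_CUBIC)
cv2.imwrite('pics/c4.png',np.hstack([r(d['img'],(230,150)),r(e['img'],(280,170))]))
E
```

```text
9.8333 [0.60622722 0.15830567 0.29005538] [-0.07633988  0.04494234 -0.74922859] [-0.03857523  0.01198826 -0.01541536] 0.01054298587592283 [ 0.57  0.12  0.24  0.   -1.69  1.15]
[[0.156, -0.988, -0.0], [-0.988, -0.156, -0.0], [0.0, 0.0, -1.0]]
```

View pics/c4.png

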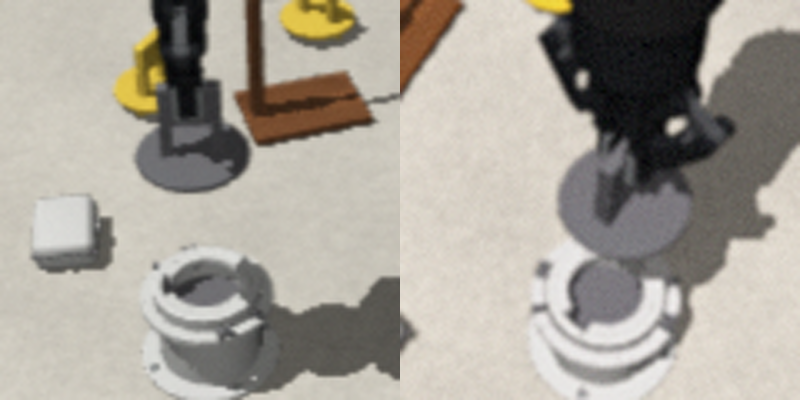

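View pics/w4.png

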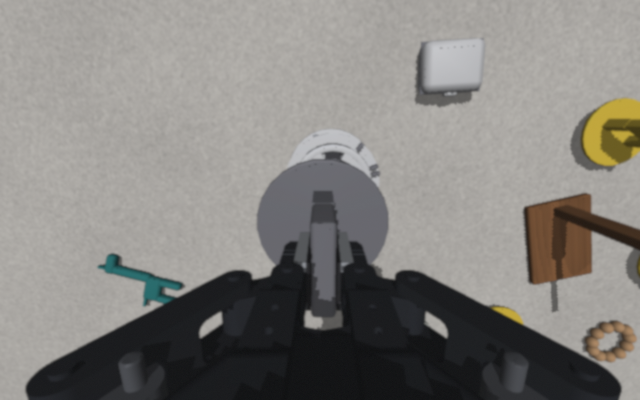

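```bash
cat > fit.py <<'E'
from h import *
import pickle
from scipy.optimize import least_squares
def circ(X,r):
    f=lambda p:np.hypot(X[:,0]-p[0],X[:,1]-p[1])-r
    s=least_squares(f,X.mean(0),loss='soft_l1',f_scale=.001); return s.x,np.sqrt(np.mean(f(s.x)**2))
def flange(d,c0,zt,r=.044):
    P,c,uv,ok=cloud(d)
    m=ok&(np.hypot(P[:,0]-c0[0],P[:,1]-c0[1])<.055)&(abs(P[:,2]-zt)<.008)&(c.max(1)>75)&(c.max(1)-c.min(1)<25)
    mask=np.zeros((400,640),np.uint8); mask[uv[m][:,1],uv[m][:,0]]=255
    n,l,st,_=cv2.connectedComponentsWithStats(mask); k=1+np.argmax(st[1:,4]); 
    pts=np.argwhere(l==k)[:,::-1].astype(np.int32); H=cv2.convexHull(pts)[:,0]
    cnt=max(cv2.findContours((l==k).astype(np.uint8),0,cv2.CHAIN_APPROX_NONE)[0],key=len)[:,0]
    X=np.array([at_z(d,*p,zt)[:2] for p in cnt.astype(float)])
    # iterative: keep points near circle
    x=np.array(c0[:2],float)
    hx=np.array([at_z(d,*p,zt)[:2] for p in H.astype(float)])
    x,_=circ(hx,r)
    for i in range(15):
        e=np.hypot(X[:,0]-x[0],X[:,1]-x[1])-r; g=abs(e)<max(.0025,.008-.001*i); x,rm=circ(X[g],r)
    ang=np.degrees(np.arctan2(*(X[g]-x).T[::-1])); hist=np.histogram(ang,12,(-180,180))[0]
    return x,rm,g.sum(),hist,np.median(P[m][:,2])
E
python3 - <<'E'
from fit import *
o,s=pickle.load(open('p1.pkl','rb')); p=s['eef_pos']
for n in o: print(n,flange(o[n],p,p[2]-.0765+.02))
E
```

```text
side (array([0.60414837, 0.16472573]), np.float64(0.001195228078097716), np.int64(76), array([10, 12,  2,  0,  3,  4,  2,  5,  8,  9, 10, 11]), np.float64(0.2324669835871203))
scene (array([0.60625428, 0.15904053]), np.float64(0.0009682103601351208), np.int64(71), array([ 0,  0,  5,  7,  9,  8,  9, 11,  9,  8,  5,  0]), np.float64(0.23359773929840794))
wrist (array([0.60418483, 0.1573266 ]), np.float64(0.0009994273494068505), np.int64(270), array([ 0,  3, 27, 32, 29, 33, 36, 29, 31, 31, 19,  0]), np.float64(0.23285025483989572))
```

>>> drive_tool([
  [255,0,0.03,0,0],
  [255,0,0.03,0,0],
  [255,0,0.03,0,0],
  [255,0,0,0,0],
  [255,0,0,0,0],
])

```text
time: 10.25
eef_pos: [0.5165, 0.1438, 0.2916]
eef_rot: [[0.158, -0.987, 0.002], [-0.987, -0.158, 0.001], [-0.001, -0.002, -1.0]]
ft_force: [-0.6, 0.1, -0.3]
opening: 0.0103
```

```bash
python3 - <<'E'
from fit import *
d=optics.get_image('wrist');s=sensors.get_state();p=s['eef_pos'];print(s['time'],p)
pickle.dump((d,s),open('p2.pkl','wb'));save(d,'w5')
print(flange(d,p,p[2]-.0765+.02))
C=np.array([.605,.147])
P,c,uv,ok=cloud(d)
for lo,hi,R in [(.0815,.089,.05),(.068,.076,.06)]:
    m=ok&(np.hypot(P[:,0]-C[0],P[:,1]-C[1])<R)&(P[:,2]>lo)&(P[:,2]<hi)
    X=P[m][:,:2].astype(np.float32); H=cv2.convexHull(X)[:,0]; print(m.sum(),np.median(P[m][:,2]),cv2.minEnclosingCircle(X),cv2.fitEllipse(H))
    if lo>.08: C=np.array(cv2.fitEllipse(H)[0]); 
a=np.radians(np.arange(0,360,1)); rr=np.linspace(.02,.06,60); z=np.where(rr<.046,.085,.072)
G=np.stack([C[0]+rr[:,None]*np.cos(a),C[1]+rr[:,None]*np.sin(a),np.repeat(z[:,None],360,1)],-1)
pp=proj(d,G.reshape(-1,3)).reshape(60,360,2).astype(np.float32)
im=cv2.resize(cv2.remap(d['img'],pp[...,0],pp[...,1],cv2.INTER_LINEAR),(720,200))
for k in range(0,720,60): cv2.line(im,(k,0),(k,8),(0,0,255),1)
cv2.imwrite('pics/w5p.png',np.vstack([cv2.resize(d['img'],(600,375))[:, :],np.zeros((0,600,3),np.uint8)])); cv2.imwrite('pics/pol3.png',im)
E
```

```text
10.3 [0.51718895 0.14393967 0.29106287]
(array([0.51457018, 0.14278813]), np.float64(0.0008849988396038049), np.int64(270), array([ 0,  3, 27, 32, 29, 32, 37, 29, 31, 31, 19,  0]), np.float64(0.23453356645300577))
2944 0.08429270597261787 ((0.6032682657241821, 0.14585113525390625), 0.0449817031621933) ((0.6032180786132812, 0.14585523307323456), (0.08900009095668793, 0.0890507847070694), 106.39817810058594)
2511 0.07151141806280543 ((0.6032524704933167, 0.14579954743385315), 0.05644014850258827) ((0.6032758951187134, 0.14571386575698853), (0.11204565316438675, 0.11208836734294891), 150.01443481445312)
```

View pics/w5.png

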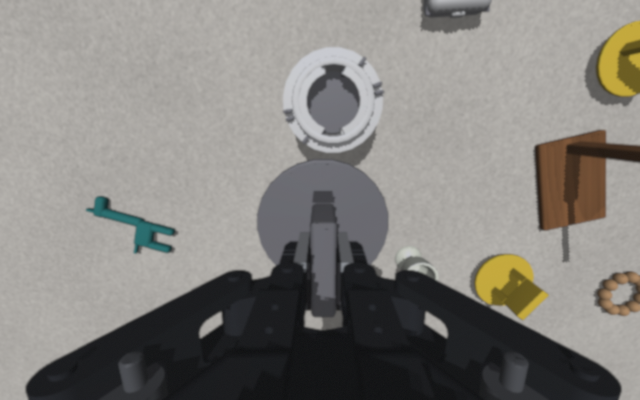

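View pics/pol3.png

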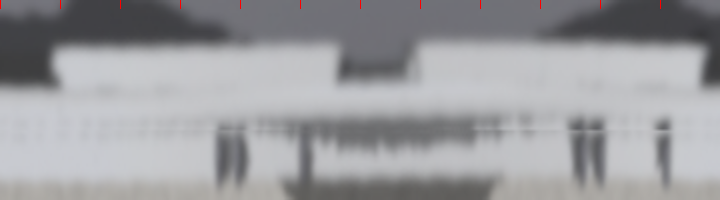

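```bash
python3 - <<'E'
from fit import *
for f in ['p2']:
    d,s=pickle.load(open(f+'.pkl','rb'));p=s['eef_pos'];R=s['eef_rot']
    P,c,uv,ok=cloud(d);L=(P-p)@R
    m=ok&(abs(L[:,0])<.012)&(abs(L[:,1])<.04)&(L[:,2]<-.002)&(L[:,2]>-.02)
    print(m.sum(),np.median(L[m],0),L[m].min(0),L[m].max(0))
    cv2.imwrite('pics/w5c.png',cv2.resize(d['img'][150:350,240:400],(640,800//1))[:600])
    for v in range(185,330,8): 
        q=L[v*640+323]; print(v,q.round(4),c[v*640+323])
E
```

```text
3460 [ 0.00091051 -0.00348513 -0.00560018] [-0.01188953 -0.02166425 -0.01995125] [ 0.01198714  0.02602654 -0.00200037]
185 [ 0.0009 -0.0249  0.0558] [115 109 109]
193 [ 0.0009 -0.0214  0.0489] [69 65 66]
201 [ 0.0009 -0.0213  0.0306] [71 68 67]
209 [ 0.0009 -0.0209  0.0166] [69 65 65]
217 [ 0.0009 -0.0214  0.0022] [70 65 65]
225 [ 0.0009 -0.0206 -0.006 ] [111 105 105]
233 [ 0.0009 -0.0167 -0.0055] [113 106 105]
241 [ 0.0009 -0.0128 -0.0051] [112 105 105]
249 [ 0.0009 -0.0093 -0.0058] [112 105 105]
257 [ 0.0009 -0.0052 -0.0054] [112 106 106]
265 [ 0.0009 -0.0017 -0.006 ] [113 106 106]
273 [ 0.0009  0.0025 -0.0057] [112 105 106]
281 [ 0.0009  0.0066 -0.0056] [112 105 105]
289 [ 0.0009  0.0107 -0.0056] [111 105 105]
297 [ 0.0009  0.015  -0.0055] [100  95  95]
305 [ 0.0009  0.0189 -0.0059] [63 60 60]
313 [ 0.0009  0.0239 -0.0049] [64 61 60]
321 [0.0007 0.257  0.2916] [105 108 109]
329 [0.0007 0.272  0.2908] [79 81 82]
```

View pics/w5c.png

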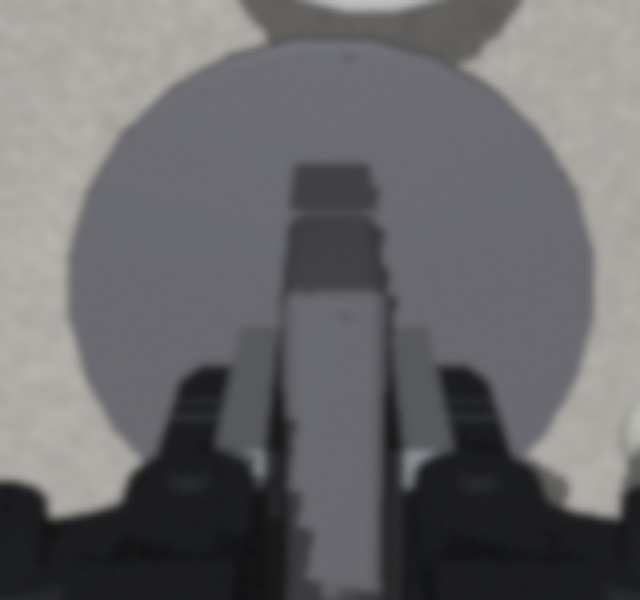

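>>> drive_tool([
  [255,0.004,-0.03,0,0],
  [255,0.004,-0.03,0,0],
  [255,0.003,-0.028,0,0],
  [255,0,0,0.03,0],
  [255,0,0,0.03,0],
  [255,0,0,0.03,0],
  [255,0,0,0.022,0],
  [255,0,0,0,0],
  [255,0,0,0,0],
  [255,0,0,0,0],
])

```text
time: 11.13
eef_pos: [0.6071, 0.1469, 0.1802]
eef_rot: [[0.158, -0.987, 0.002], [-0.987, -0.158, -0.0], [0.001, -0.002, -1.0]]
ft_force: [-0.8, 0.6, -0.2]
opening: 0.0107
```

```bash
python3 - <<'E'
from h import *
o={n:optics.get_image(n) for n in ['side','scene']};s=sensors.get_state();p=s['eef_pos'];print(s['time'],p,s['ft_force'],s['ft_torque'],s['eef_rot'].round(3).tolist())
print('to go tool', s['eef_rot'].T@(np.array([.6059,.1469,.1473])-p))
d,e=o['side'],o['scene']
r=lambda x,a:cv2.resize(x[a[1]:a[1]+100,a[0]:a[0]+100],(400,400),interpolation=cv2.INTER_CUBIC)
cv2.imwrite('pics/c5.png',np.hstack([r(d['img'],(240,180)),r(e['img'],(290,200))]))
E
```

```text
11.2333 [0.60707535 0.14719311 0.18090967] [ 1.43430564 -0.05136771 -0.56336839] [-0.03157841 -0.01011332  0.02989496] [[0.158, -0.987, 0.004], [-0.987, -0.158, 0.001], [-0.001, -0.004, -1.0]]
to go tool [0.00012227 0.00132986 0.03360497]
```

View pics/c5.png

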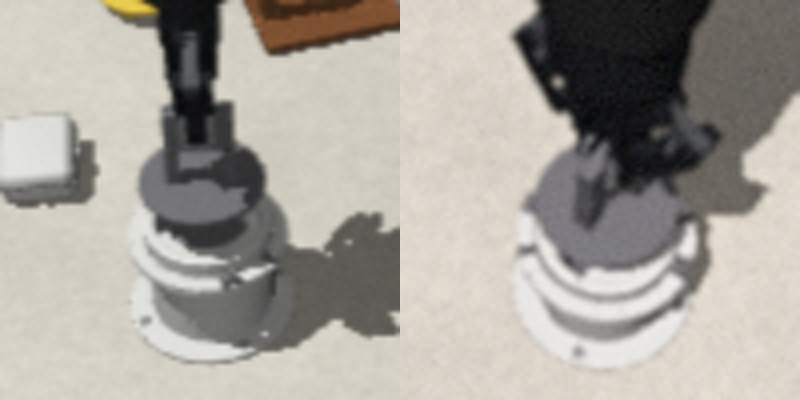

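>>> drive_tool([
  [255,0,0.0013,0.008,0],
  [255,0,0,0.009,0],
  [255,0,0,0,0],
  [255,0,0,0.003,0],
  [255,0,0,0.002,0],
  [255,0,0,0,0],
])

```text
time: 11.73
eef_pos: [0.6045, 0.1466, 0.1558]
eef_rot: [[0.158, -0.987, -0.001], [-0.987, -0.158, -0.0], [0.0, 0.001, -1.0]]
ft_force: [-0.4, 0.7, -1.5]
opening: 0.0113
```

```bash
python3 - <<'E'
from h import *
s=sensors.get_state();p=s['eef_pos'];print(s['time'],p,s['ft_force'],s['ft_torque'])
print('to go tool', s['eef_rot'].T@(np.array([.6059,.1469,.1473])-p))
E
```

```text
11.7333 [0.60450162 0.14663284 0.15579368] [-0.42908181  0.70507913 -1.47615769] [-0.01172365 -0.04802043 -0.00168385]
to go tool [-4.46582221e-05 -1.42825664e-03  8.49279805e-03]
```

>>> drive_tool([
  [255,0,0,0.003,0],
  [255,0,0,0.003,0],
  [255,0,0,0.002,0],
  [255,0,0,0,0],
  [255,0,0,0,0],
])

```text
time: 12.15
eef_pos: [0.6046, 0.1467, 0.1483]
eef_rot: [[0.158, -0.987, -0.0], [-0.987, -0.158, -0.0], [0.0, 0.0, -1.0]]
ft_force: [0.6, -0.4, -1.5]
opening: 0.011
```

```bash
python3 - <<'E'
from h import *
o={n:optics.get_image(n) for n in ['side','scene']};s=sensors.get_state();p=s['eef_pos'];print(s['time'],p,s['ft_force'],s['ft_torque'],s['opening'])
print('to go tool', s['eef_rot'].T@(np.array([.6059,.1469,.1473])-p))
d,e=o['side'],o['scene']
r=lambda x,a:cv2.resize(x[a[1]:a[1]+100,a[0]:a[0]+100],(400,400),interpolation=cv2.INTER_CUBIC)
cv2.imwrite('pics/c6.png',np.hstack([r(d['img'],(240,180)),r(e['img'],(290,200))]))
E
```

```text
12.25 [0.60464409 0.1466551  0.14825266] [-0.87725301 -0.2483089  -0.74392589] [-0.04706485 -0.01921468  0.01320144] 0.010641350608538444
to go tool [-4.31630278e-05 -1.27894846e-03  9.52509476e-04]
```

View pics/c6.png

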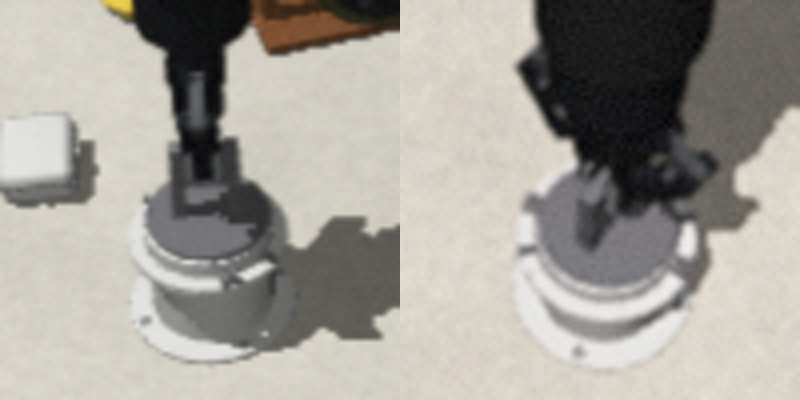

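Both views show the lid in the mouth, about 1 mm high, with no contact force. I lower it the last bit.

>>> drive_tool([
  [255,0,0,0.001,0],
  [255,0,0,0,0],
  [255,0,0,0,0],
])

```text
time: 12.5
eef_pos: [0.6048, 0.1467, 0.1479]
eef_rot: [[0.158, -0.987, 0.001], [-0.987, -0.158, 0.0], [0.0, -0.001, -1.0]]
ft_force: [-2.1, 0.1, 2.2]
opening: 0.0109
```

>>> drive_tool([
  [255,0,0,0.0005,0],
  [255,0,0,0,0],
  [255,0,0,0,0],
])

```text
time: 12.75
eef_pos: [0.6048, 0.1468, 0.1479]
eef_rot: [[0.158, -0.987, 0.001], [-0.987, -0.158, 0.0], [0.0, -0.001, -1.0]]
ft_force: [-2.4, 0.5, 5.3]
opening: 0.0113
```

>>> drive_tool([
  [255,0.0003,0,0,5],
  [255,0.0003,0,0,5],
  [255,0.0003,0,0,5],
  [255,0,0,0,0],
  [255,0,0,0,0],
])

```text
time: 13.17
eef_pos: [0.6054, 0.1461, 0.1479]
eef_rot: [[-0.1, -0.995, 0.002], [-0.995, 0.1, 0.001], [-0.001, -0.002, -1.0]]
ft_force: [0.4, 1.7, 4.4]
opening: 0.0105
```

```bash
python3 - <<'E'
from h import *
s=sensors.get_state();p=s['eef_pos'];R=s['eef_rot'];print(s['time'],p,s['ft_force'],s['ft_torque'],s['opening'],'fin angle',np.degrees(np.arctan2(-R[1,1],-R[0,1])))
E
```

```text
13.1667 [0.60537092 0.14609679 0.14789114] [0.3879865  1.69349219 4.39096353] [ 0.44185811 -0.02462453 -0.00423042] 0.01048821706042881 fin angle -5.731880846441277
```

>>> drive_tool([
  [255,0.0003,0,0,5],
  [255,0.0003,0,0,5],
  [255,0.0003,0,0,5],
  [255,0.0003,0,0,5],
  [255,0.0001,0,0,2.7],
  [255,0,0,0,0],
  [255,0,0,0,0],
  [255,0,0,0,0],
])

```text
time: 13.83
eef_pos: [0.6051, 0.1453, 0.1479]
eef_rot: [[-0.475, -0.88, 0.003], [-0.88, 0.475, 0.001], [-0.003, -0.002, -1.0]]
ft_force: [1.2, 2.4, 6.1]
opening: 0.0106
```

```bash
python3 - <<'E'
from fit import *
o={n:optics.get_image(n) for n in ['side','scene','wrist']};s=sensors.get_state();p=s['eef_pos'];R=s['eef_rot'];print(s['time'],p,s['ft_force'],s['ft_torque'],s['opening'],'fin angle',np.degrees(np.arctan2(-R[1,1],-R[0,1])))
pickle.dump((o,s),open('p3.pkl','wb'))
d,e=o['side'],o['scene'];save(o['wrist'],'w6')
r=lambda x,a:cv2.resize(x[a[1]:a[1]+100,a[0]:a[0]+100],(400,400),interpolation=cv2.INTER_CUBIC)
cv2.imwrite('pics/c7.png',np.hstack([r(d['img'],(240,180)),r(e['img'],(290,200))]))
d=o['wrist'];P,c,uv,ok=cloud(d);L=(P-p)@R
m=ok&(abs(L[:,0])<.007)&(abs(L[:,1])<.03)&(L[:,2]<-.003)&(L[:,2]>-.009)&(c.max(1)>90)
print('fintop tool',m.sum(),np.median(L[m],0),cv2.minAreaRect(L[m][:,:2].astype(np.float32)))
print('flange',flange(d,p,.091), 'TCP',p)
E
```

```text
13.9833 [0.60516141 0.14529028 0.14797271] [0.95168095 3.04430458 5.7688177 ] [ 0.96046758 -0.34431095  0.06345066] 0.010874076041098064 fin angle -28.33446765951461
fintop tool 889 [ 0.00178461 -0.0141794  -0.00484703] ((0.0013107839040458202, 0.00122135691344738), (0.011355865746736526, 0.047810040414333344), 0.0010679230326786637)
flange (array([0.60412098, 0.1451564 ]), np.float64(0.0008148912053606282), np.int64(296), array([14, 45, 33, 29, 34, 36, 30, 32, 30, 13,  0,  0]), np.float64(0.09095428568275798)) TCP [0.60516141 0.14529028 0.14797271]
```

View pics/c7.png

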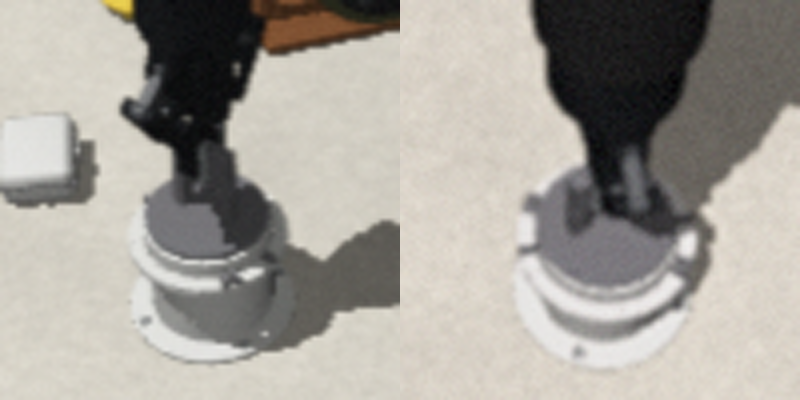

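View pics/w6.png

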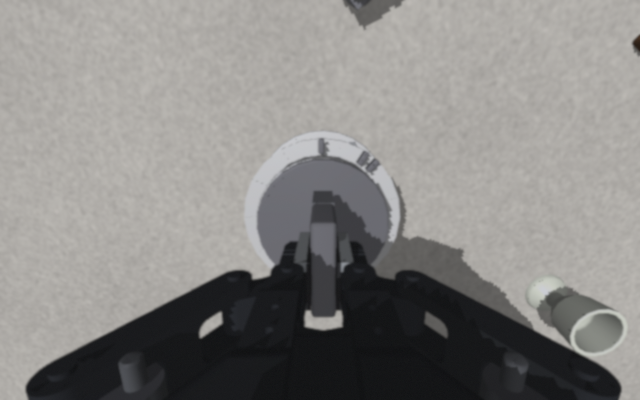

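The wrist view shows the single mark at (322,147) directly in line with the fin (column 322). The flange top is at z 0.091, which is the home height.

```bash
python3 - <<'E'
from h import *
s=sensors.get_state();print(s['time'],np.abs(s['dq']).max(),s['opening'],s['ft_force'])
print(job.sign_off())
E
```

```text
13.9833 0.0018294105639796749 0.010874076041098064 [0.95168095 3.04430458 5.7688177 ]
the job is handed in; nothing more can be done
None
```

I lifted the grey lid off its hook, lowered it home into the pot with its lugs through the gaps, and turned it about 37° clockwise. I handed in at about 14 s, still gripping and holding it there. No verdict was reported.

**Last checks**
- **Position:** the flange top measured z 0.091 m, which is the home height. The lid was centred within about 1 mm of the pot.
- **Angle:** the fin lined up with the single mark in the wrist view, and its measured angle was -28.3° against -28.4° wanted.
- **Hold:** the jaws stood about 11 mm apart on the fin, with a light push of about 6 N down and the arm still.

**Not measured or disagreeing**
- The ring's joint value has no sensor, so I judged it only from the lid's angle.
- The fixed cameras put the pot 1 to 3 mm off from the wrist camera. I used the wrist camera, and the lid went in without any side force showing until it touched the rim.
- The final TCP height was 0.6 mm above what I had worked out, well inside the allowance.
- I did not re-measure the baby things at the end, but the arm and the carried lid passed well above them.

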